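# Test the safety switch, then crack open a stuck drying box

### The job

Check the safety switch of the wood-sample drying box: press the test button on top of the small switch box so that its lever drops, then lift the lever back up until it stays up by itself. Then take the drying box's lid by its handle, break it free of its sticky seal, and finish while still holding it slightly ajar, steady, with its front edge about 30 mm up; on the way it must not be flung open past about 60 mm. Leave the other things on the bench where they are.

Things in the scene. Friction and masses are not known exactly. Their poses are not given: they have to be found in the camera images.
- drybox: the sample drying box: fixed grey sheet-metal box 200 x 160 mm and 110 mm high, with a gasketed lid; it stands left or right of the switch box. Origin at the centre of its underside, x from its front (nearer the robot, where the handle is) to its back (hinge), y to the left, z up
- lid_handle (a point): centre of the lid's handle bar: a round steel bar 14 mm thick and 84 mm long, parallel to the drying box's y axis, on two 12 mm posts 70 mm apart; bar centre 34 mm above the lid's top face, so both fingers can pass down in front of and behind it. With the lid shut it is 46 mm above and 170 mm in front of the hinge line
- lid_hinge (a point): middle of the lid's hinge line, on the far rim of the drying box, 110 mm above the bench; the line runs along the box's y axis
- lid (a joint): lid angle in rad, 0 = shut, grows as the front edge rises (the front edge is 205 mm from the hinge, so 30 mm is about 0.147). The lid weighs about 0.5 kg. Its seal sticks: lifting at the handle takes about 12 to 20 N over the first 6 mm or so, then only 4 to 10 N; the handle moves on an arc about the hinge line; let go, it falls shut again
- tripbox: the safety switch box: fixed grey plastic box 90 mm deep, 80 mm wide, 110 mm high, on a thin dark foot plate. Origin at the centre of its underside, x from its front (lever side) to its back, y to the left, z up
- button_top (a point): centre of the top face of the test button: round black push button 20 mm in diameter on top of the switch box near its front edge, standing 15 mm above the box top when not pressed
- test_button (a joint): how far the test button is pushed down, m, 0 to 0.007; sprung back up when let go. Pushed slowly it takes about 3 to 5 N, more (up to 10 N for a moment) when pushed briskly; at about 3 mm the lever trips and then drops by itself within half a second. Push it right down
- lever_grip (a point): centre of the lever's black round grip, 18 mm in diameter and 36 mm long, which sticks out of the front of the switch box towards the robot; 90 mm from the pivot. It moves with the lever: about 104 mm above the bench when up, about 40 mm when dropped
- lever_pivot (a point): the lever's pivot, inside the switch box, 30 mm behind its front face and 85 mm above the bench; the axis is the switch box's y axis
- trip_lever (a joint): lever angle in rad: 0 = up (12 degrees above level, where it stays), 0.73 = dropped (30 degrees below level). A click stop holds it up: raised past about 0.06 it clicks home and stays; raising the dropped lever takes about 1 N at the grip. The weight of the lever drops it once tripped
- glue_bottle: bystander, leave alone: white plastic bottle, 40 mm diameter, 100 mm tall, standing between the two boxes. Origin at the centre of its underside
- tape_roll: bystander, leave alone: roll of paper tape, 90 mm diameter, 24 mm high, lying flat at the left. Origin at the centre of its underside
- mallet: bystander, leave alone: hammer lying at the right. Origin on its handle's or shaft's underside
- tenon_block: bystander, leave alone: brown wooden block 90 x 45 x 30 mm lying at the left, nearer the robot. Origin at the centre of its underside
- chisel: bystander, leave alone: slim screwdriver-like bench tool 150 mm long, lying between the boxes, handle towards the robot. Origin on its handle's or shaft's underside
- pencil_cup: bystander, leave alone: white ceramic cup, 70 mm wide, 90 mm tall, at the left. Origin at the centre of its underside
- blank: bystander, leave alone: pale wooden stick 160 x 40 x 25 mm, lying at the right. Origin at the centre of its underside

How it is judged:
By the outcome, as a careful person would: the job done as asked, in the order asked, and still so for the second after the job is handed in, while the arm keeps its last pose, push and grip.
It also fails if it takes over 58 s, if anything falls off the work surface, if the arm or the gripper's body presses on something with over 40 N, if the wrist force passes 120 N, or if a joint passes its speed limit or range.

### The arm

A 6-joint arm with a two-finger parallel gripper is mounted at the origin on the work surface. World frame = base frame: x ahead of the robot, y to its left, z up, the work surface at z = 0. Lengths are in m, angles in rad, forces in N, time in s.
With the tool pointing down it reaches from about 0.375 to 0.9 m from the base axis. Payload 3.1 kg.
Tool frame: the origin (TCP) lies between the finger pads; the fingertips stand robot.tip_extent ahead of it and the grasp point (between the pads) lies 3 mm ahead of it (robot.tip_extent is the distance from the TCP to the fingertips, in m); z points along the fingers, x is the direction in which the jaws open and shut, and the axes are right-handed (so a half turn about z gives the same grasp; the last joint's range is limited). The gripper opens to 87 mm and grips with 3 to 60 N. Pads are 19 mm wide; open, the fingers measure 117 mm over their backs; the gripper's body (75 mm by 190 mm) begins 51 mm behind the grasp point.
Start: joints at [1.04, 0.527, 1.433, -0, 1.181, -0.178], TCP at [0.216, 0.586, 0.205] pointing down, gripper open.
Joint ranges: [-3.08, 3.08], [-0.75, 2.2], [0.22, 2.44], [-1.43, 4.57], [0, 2.65], [-2.85, 2.85]. Speed limits (rad/s): [2.79, 2.79, 3.14, 3.14, 3.14, 3.14].

### API

Orientations are given as a unit quaternion [x, y, z, w].
In Python, from rig import robot, cams gives the robot as it stands.
- The arm moves only by the tool carry_out, never from a script. Its argument "steps" is a list of rows, each a list of 3 entries, a list of its own where there are three numbers: the shift along the world's x, y, z in cm, then the turn about the world's z in degrees, then the closure, from 0 (fully open) to 1 (shut). In form: [[[dx, dy, dz], spin, fingers], ...]. A call has 1 to 10 rows; each row shifts and turns the pose as measured when the row begins; what a row does not reach is not made up. A row lasts 1/10 s, in which the tool goes at most 50 mm and 8.59 degrees, less where a joint would pass 70% of its speed; a pose out of reach is approached as far as the arm can. A call with a gripper value outside its range is refused whole. The fingers move at their own pace and stop on an object; "squeeze" is the grip in N (left out, the last holds). Time passes only in rows, so rows that do not move let the fingers close. It gives the time, the measured TCP pose, the force and the opening at its end, in the units of the state.
- robot.get_obs(): the state, without advancing time (a new reading comes with each control period).
- cams.camera(name): name is "side" or "top" or "wrist"; returns a dict with "pixels" (480x640x3 uint8, red, green, blue), "fx", "fy", "cx", "cy" (pixels), "eye" and "rotation" of the camera in the world. Camera axes: x right, y up, looking along -z (the intrinsics and any distortion apply to the point x, -y, -z); pixel columns grow to the right and rows downward; lengths in m; the calibration is good to about 2 mm. A picture is of the moment at which its call begins. There is no depth.
- robot.hand_in(): hands the job in, once; it reports no verdict.
The state is a dict: "time": time; "q": joint angles; "joint_velocities": joint speeds; "joint_torque": joint torques, N m; "position": TCP position; "tool_rot": TCP orientation; "ft_force": force on the tool from outside, world axes, zero at the start; "moment": the same for the moment, N m; "grip_width": finger opening in m.
Only numpy, scipy, OpenCV 4.12 (cv2) and the standard library are available. Lean on these libraries where they do the work, as an engineer would, in place of code of your own. Each camera call takes 0.05 s, during which the arm holds its last target. There are 200 camera calls.

## Working session

There is one attempt and no reset: what is moved stays moved. The work goes in short steps, Python scripts to look and compute and a tool call to move; the robot and the scene stay as the last step left them, time stands still between calls to the robot, and variables do not carry over. Pictures are saved under pics/ and viewed, about 8 in all and at most 12, crops included, and the job is handed in when it is done.

Besides the shell and the picture viewer there is one more tool, called as a command line: name --argument value ..., lists and objects as JSON in quotes. carry_out: Moves the arm, as the interface text tells. Its arguments: {"type":"object","properties":{"steps":{"type":"array"},"squeeze":{"type":"number"}},"required":["steps"]}

```bash
mkdir -p pics; ls; cat > h.py <<'E'
import numpy as np, cv2
from rig import robot, cams
def save(c,n): cv2.imwrite(n,c["pixels"][:,:,::-1])
def ray(c,u,v):
    d=np.array([(u-c["cx"])/c["fx"],-(v-c["cy"])/c["fy"],-1.0])
    return np.array(c["eye"]),np.array(c["rotation"])@d
def onz(c,u,v,z):
    e,d=ray(c,u,v); return e+d*(z-e[2])/d[2]
def proj(c,p):
    q=np.array(c["rotation"]).T@(np.array(p)-c["eye"]); return c["cx"]+c["fx"]*q[0]/-q[2], c["cy"]-c["fy"]*q[1]/-q[2]
def tri(c1,p1,c2,p2):
    e1,d1=ray(c1,*p1);e2,d2=ray(c2,*p2)
    s=np.linalg.lstsq(np.c_[d1,-d2],e2-e1,rcond=None)[0]
    a,b=e1+s[0]*d1,e2+s[1]*d2
    return (a+b)/2,np.linalg.norm(a-b)
E
python3 - <<'E'
from h import *
for n in ("top","side"):
    c=cams.camera(n); save(c,f"pics/{n}1.png"); print(n,{k:np.round(v,3).tolist() for k,v in c.items() if k!="pixels"})
print(robot.get_obs(), robot.tip_extent)
E
```

```text
pics
top {'fx': 491.302, 'fy': 491.302, 'cx': 318.108, 'cy': 238.513, 'eye': [0.437, 0.02, 1.214], 'rotation': [-0.028, 0.033, 0.716, -0.697]}
side {'fx': 474.096, 'fy': 474.096, 'cx': 311.841, 'cy': 231.269, 'eye': [0.081, -0.633, 0.806], 'rotation': [0.398, -0.123, -0.29, 0.862]}
{'time': 0.1, 'q': array([ 1.03950341e+00,  5.28387320e-01,  1.43376972e+00,  6.55499469e-06,
        1.18139682e+00, -1.78512273e-01]), 'joint_velocities': array([-4.40239399e-04, -8.97254444e-05, -3.32437422e-03,  5.15041976e-04,
       -3.35120014e-03,  6.98308580e-04]), 'joint_torque': array([ 3.13200126e-04, -4.40983915e+01, -1.77150661e+01,  6.35150378e-02,
        5.33999281e-02, -4.23861309e-05]), 'position': array([0.21556538, 0.58591363, 0.20436226]), 'tool_rot': array([ 8.20216309e-01,  5.72052659e-01, -8.92398192e-04,  4.06472734e-04]), 'ft_force': array([ 0.38337937,  0.29290014, -0.125811  ]), 'moment': array([ 0.01321498, -0.00618542,  0.01753315]), 'grip_width': 0.08704556969206594} 0.022
```

View pics/top1.png

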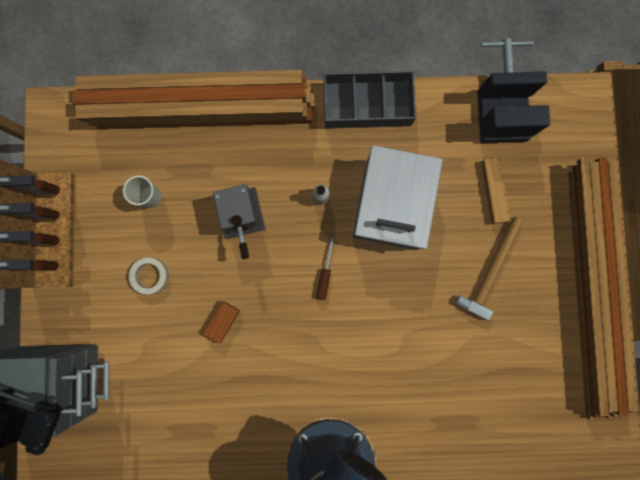

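View pics/side1.png

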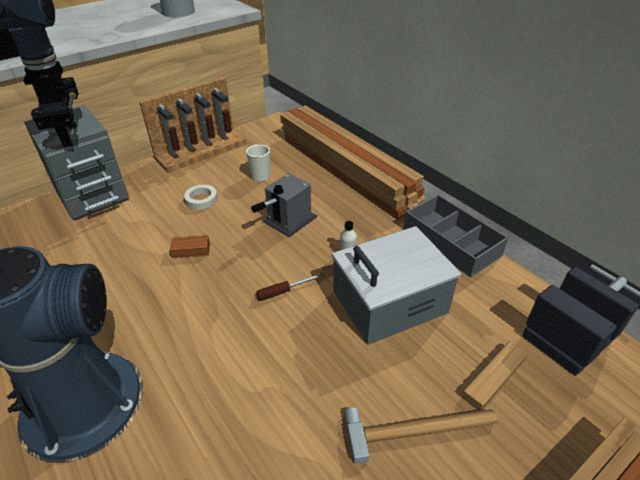

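The top view shows the switch box (button at about (236,221), grip at (243,250)) and the lid handle from (378,222) to (413,231). In the side view the button is at about (277,190), the grip at (258,209) and the handle from (355,250) to (375,280).

```bash
python3 - <<'E'
s=open('h.py').read()
s=s.replace('np.array(c["rotation"])','R(c)')+'''
from scipy.spatial.transform import Rotation
def R(c): return Rotation.from_quat(c["rotation"]).as_matrix()
'''
open('h.py','w').write(s)
E
python3 - <<'E'
from h import *
t=cams.camera("top");s=cams.camera("side")
for n,c,bx in(("top sw",t,(205,175,275,270)),("top lid",t,(365,205,430,245)),("side sw",s,(240,170,325,235)),("side lid",s,(335,235,390,295))):
    x0,y0,x1,y1=bx; m=(c["pixels"][y0:y1,x0:x1].max(2)<(45 if 'sw' in n else 90)).astype(np.uint8)
    k,l,st,ce=cv2.connectedComponentsWithStats(m)
    for i in range(1,k):
        if st[i,4]>15: 
            p=np.argwhere(l==i)[:,::-1]; r=cv2.minAreaRect(p.astype(np.float32))
            print(n,ce[i]+[x0,y0],st[i,4],np.round(r[0]+np.array([x0,y0]),1),np.round(r[1:][0],1),r[2])
for p in [(373,146),(441,157),(427,249),(355,236)]: print(onz(t,*p,.12).round(3))
print("handle",onz(t,378,221,.156),onz(t,413,230,.156))
print("btn",onz(t,236,221,.125),"grip",onz(t,243,250,.104))
A=cv2.resize(t["pixels"][175:270,205:275],None,fx=5,fy=5,interpolation=2)
B=cv2.resize(s["pixels"][165:260,235:325],None,fx=5,fy=5,interpolation=2)
cv2.imwrite("pics/c1.png",np.hstack([A,B])[:,:,::-1])
E
```

```text
top sw [238.50684932 224.82648402] 219 [239.7 222.8] [15.8 32.8] 77.47119140625
top sw [243.49382716 250.40740741] 81 [243.4 250.2] [14.3  5.5] 78.69007110595703
top lid [393.66539924 225.31178707] 263 [394.2 226.4] [39.4  8.8] 10.61965560913086
top lid [377.91823899 241.85534591] 159 [383.5 240.5] [37.  7.] 0.0
side sw [275.86206897 206.04509284] 377 [275.2 206.7] [43.4 15.5] 87.0643310546875
side sw [258.29268293 206.7804878 ] 82 [258.2 206.9] [ 6.3 13. ] 63.43495178222656
side lid [338.55555556 244.77777778] 72 [338.5 244.5] [13.  7.] 90.0
side lid [365.0591716  264.28698225] 338 [363.9 266.4] [43.1 15.2] 52.12501525878906
side lid [342.85300668 282.54788419] 449 [347. 277.] [24. 34.] 0.0
[ 0.74  -0.118  0.12 ]
[ 0.71  -0.272  0.12 ]
[ 0.502 -0.23   0.12 ]
[ 0.535 -0.07   0.12 ]
handle [ 0.56339585 -0.11817965  0.156     ] [ 0.54167959 -0.19329659  0.156     ]
btn [0.57580966 0.19459456 0.125     ] grip [0.51198538 0.18304163 0.104     ]
```

View pics/c1.png

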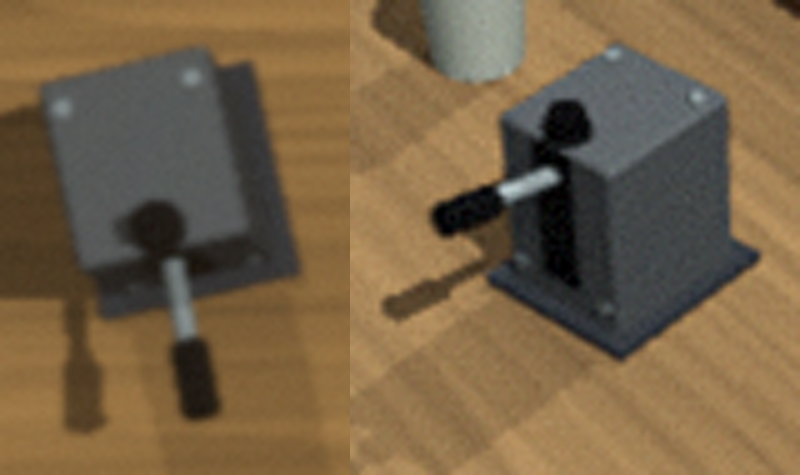

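```bash
python3 - <<'E'
from h import *
t=cams.camera("top");s=cams.camera("side")
print("btn",tri(t,(236.6,220.2),s,(278.5,187.5)))
print("grip",tri(t,(244,250.6),s,(258.6,207)))
a=onz(t,205+42/5,175+88/5,.11);b=onz(t,205+88/5,175+268/5,.11);c=onz(t,205+248/5,175+240/5,.11);d=onz(t,205+210/5,175+48/5,.11)
print(a,b,c,d,[np.degrees(np.arctan2(v[1],v[0])) for v in (a-b,d-c)], np.degrees(np.arctan2((b-c)[1],(b-c)[0]))-90)
E
```

```text
btn (array([0.5774169 , 0.19365935, 0.12352266]), np.float64(0.0007858238832944867))
grip (array([0.51005671, 0.18137966, 0.10230588]), np.float64(0.001403215286628604))
[0.64410539 0.24740291 0.11      ] [0.56126799 0.22745652 0.11      ] [0.57200547 0.15504962 0.11      ] [0.66045275 0.17084184 0.11      ] [np.float64(13.538501608430344), np.float64(10.123449597156801)] 8.435126626137077
```

carry_out --steps '[[[2.6,-2.8,0],3,1],[[2.6,-2.8,0],3,1],[[2.6,-2.8,0],3,1],[[2.6,-2.8,0],3,1],[[2.6,-2.8,0],3,1],[[2.6,-2.8,0],3,1],[[2.6,-2.8,0],3,1],[[2.6,-2.8,0],3,1],[[2.6,-2.8,0],3,1],[[2.6,-2.8,0],3,1]]' --squeeze 10

```text
time: 1.3
position: [0.4802, 0.2996, 0.2051]
tool_rot: [0.632, 0.775, 0.001, -0.001]
ft_force: [-0.1, 0.6, -0.5]
grip_width: 0.0153
```

carry_out --steps '[[[3.2,-3.5,0],0,1],[[3.2,-3.5,-0.5],0,1],[[3,-3.2,-2],0,1],[[1,-1,-1],0,1],[[0,0,0],0,1]]'

```text
time: 1.8
position: [0.5925, 0.1787, 0.1701]
tool_rot: [0.634, 0.774, 0.003, 0.001]
ft_force: [-0.3, 0.2, -0.7]
grip_width: 0.0005
```

```bash
python3 - <<'E'
from h import *
o=robot.get_obs();print(o["position"],o["ft_force"],o["grip_width"])
p=o["position"]-[0,0,.022]; 
w=cams.camera("wrist");s=cams.camera("side");u,v=[int(x) for x in proj(s,p)];print(u,v,proj(w,(.5774,.1937,.1235)))
A=cv2.resize(s["pixels"][130:250,220:360],(560,480)); B=cv2.resize(w["pixels"],(240,180))
cv2.imwrite("pics/c2.png",np.hstack([A,np.vstack([B,np.zeros((300,240,3),np.uint8)])])[:,:,::-1])
E
```

```text
[0.59253677 0.17868497 0.17009922] [-0.29934945  0.21835931 -0.72767105] 0.0004932992906402207
286 179 (np.float64(353.63439812783247), np.float64(242.25741081512558))
```

View pics/c2.png

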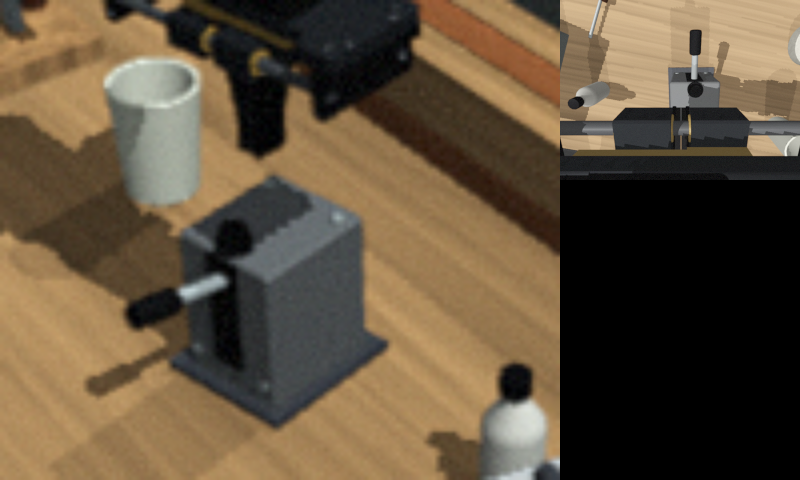

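The fingers are shut behind the button; it sits at about (360,237) in the wrist view, which agrees with the estimate to a few millimetres.

carry_out --steps '[[[-1,1,0],0,1],[[-0.5,0.5,-0.5],0,1],[[0,0,-0.5],0,1],[[0,0,0],0,1]]'

```text
time: 2.3
position: [0.5705, 0.2028, 0.1628]
tool_rot: [0.63, 0.777, 0.004, 0.001]
ft_force: [-0.2, -0.9, -0.0]
grip_width: 0.0005
```

```bash
python3 - <<'E'
from h import *
o=robot.get_obs();print(o["position"],o["ft_force"])
w=cams.camera("wrist");print(w["fx"],w["eye"],proj(w,(.5774,.1937,.1235)),proj(w,(.51,.1814,.1023)))
m=(w["pixels"].max(2)<45).astype(np.uint8);m[270:]=0
k,l,st,ce=cv2.connectedComponentsWithStats(m)
for i in range(1,k):
    if st[i,4]>150: print(st[i],ce[i])
E
```

```text
[0.57053108 0.20282804 0.16281827] [-0.16540211 -0.85790916 -0.0363659 ]
419.4841475273824 [0.49991503 0.18756713 0.3413319 ] (np.float64(302.79898652659), np.float64(275.0626713569747)) (np.float64(306.2511301761759), np.float64(145.61220927838468))
[ 297  111   30   67 1829] [311.71569163 143.34445052]
[ 291  217   43   53 1364] [313.24266862 246.72507331]
```

carry_out --steps '[[[0.4,-0.4,0],0,1],[[0.1,-0.1,0],0,1],[[0,0,-0.3],0,1],[[0,0,-0.2],0,1],[[0,0,0],0,1]]'

```text
time: 2.85
position: [0.5773, 0.1973, 0.1583]
tool_rot: [0.63, 0.777, 0.005, 0.001]
ft_force: [-0.1, 0.6, 0.6]
grip_width: 0.0003
```

carry_out --steps '[[[0,0,-0.3],0,1],[[0,0,-0.3],0,1],[[0,0,-0.2],0,1],[[0,0,-0.2],0,1],[[0,0,-0.2],0,1],[[0,0,-0.2],0,1]]'

```text
time: 3.45
position: [0.5773, 0.197, 0.1429]
tool_rot: [0.63, 0.777, 0.005, 0.001]
ft_force: [-1.1, 0.1, -0.8]
grip_width: 0.0005
```

carry_out --steps '[[[0,0,-0.15],0,1],[[0,0,-0.15],0,1],[[0,0,-0.15],0,1],[[0,0,0],0,1]]'

```text
time: 3.85
position: [0.5771, 0.1971, 0.1377]
tool_rot: [0.63, 0.777, 0.005, 0.001]
ft_force: [0.1, 0.5, 0.1]
grip_width: 0.0006
```

```bash
python3 - <<'E'
from h import *
o=robot.get_obs();print(o["position"],o["ft_force"])
s=cams.camera("side")
cv2.imwrite("pics/c3.png",cv2.resize(s["pixels"][130:250,220:360],(560,480))[:,:,::-1])
E
```

```text
[0.57705386 0.19706621 0.13767469] [0.13210688 0.52070282 0.08933352]
```

View pics/c3.png

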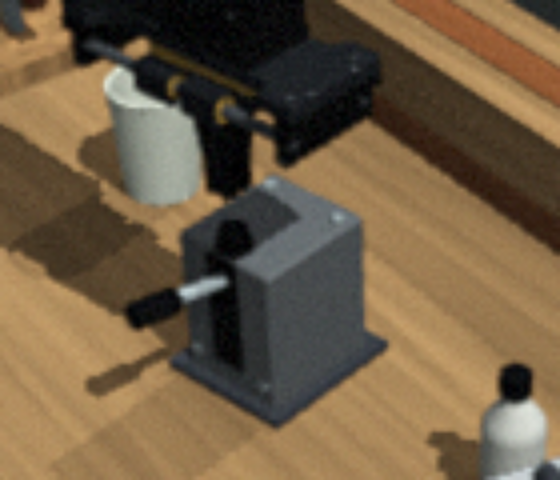

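The side view shows the lever still up and the fingertips ending at about (277,177), above or behind the button at (278,189), so they have not touched it. I'll check the wrist and top views.

```bash
python3 - <<'E'
from h import *
w=cams.camera("wrist");t=cams.camera("top");s=cams.camera("side")
tip=(.577,.197,.1157)
for c in (w,t,s): print(proj(c,tip),proj(c,(.577,.197,.1377)),proj(c,(.577,.195,.125)))
cv2.imwrite("pics/c4.png",np.hstack([w["pixels"][120:480,140:540],cv2.resize(t["pixels"][170:270,190:300],(396,360))])[:,:,::-1])
E
```

```text
(np.float64(321.61016004712604), np.float64(277.01605366622334)) (np.float64(321.68582889814166), np.float64(293.4435630024108)) (np.float64(317.60420982413194), np.float64(282.75056056097543))
(np.float64(235.59201577150822), np.float64(221.00722932047506)) (np.float64(233.96851278242497), np.float64(219.79270593176648)) (np.float64(235.81081482364746), np.float64(220.47524295669083))
(np.float64(277.97851901826243), np.float64(189.4942738722111)) (np.float64(277.391879775886), np.float64(182.2085664908616)) (np.float64(278.17895995648814), np.float64(186.80603979646136))
```

View pics/c4.png

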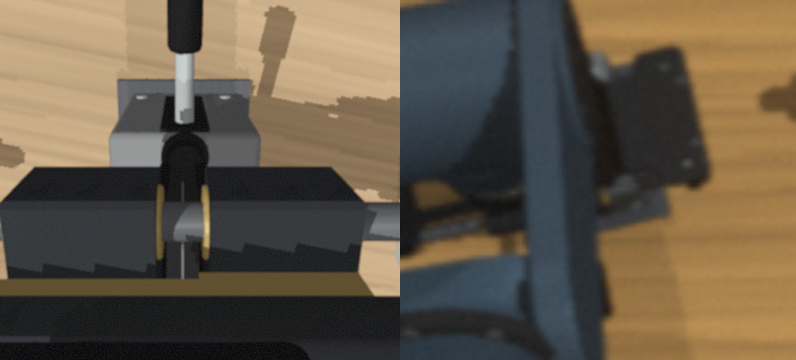

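The wrist view shows the fingers lined up sideways with the button (button top at about (325,270)), with the tips looking higher than the model says. I'll descend gently and watch the force.

carry_out --steps '[[[0,0,-0.15],0,1],[[0,0,-0.15],0,1],[[0,0,0],0,1]]'

```text
time: 4.35
position: [0.5775, 0.1971, 0.1351]
tool_rot: [0.63, 0.777, 0.005, 0.001]
ft_force: [-0.3, 0.0, 0.2]
grip_width: 0.0003
```

carry_out --steps '[[[0,0,-0.15],0,1],[[0,0,-0.15],0,1],[[0,0,-0.15],0,1],[[0,0,-0.1],0,1],[[0,0,0],0,1]]'

```text
time: 4.85
position: [0.5774, 0.1971, 0.1289]
tool_rot: [0.63, 0.777, 0.005, 0.001]
ft_force: [-1.0, 0.8, 0.4]
grip_width: 0.0002
```

The modelled tip is now below the box top with no contact, so the tips do sit higher than stated. I'll keep going down.

carry_out --steps '[[[0,0,-0.15],0,1],[[0,0,-0.15],0,1],[[0,0,-0.15],0,1],[[0,0,0],0,1]]'

```text
time: 5.25
position: [0.5774, 0.1971, 0.124]
tool_rot: [0.63, 0.777, 0.005, 0.001]
ft_force: [0.0, -0.5, 0.1]
grip_width: 0.0003
```

```bash
python3 - <<'E'
from h import *
o=robot.get_obs();print(o["position"],o["ft_force"],robot.tip_extent,o["q"])
s=cams.camera("side");w=cams.camera("wrist");print(w["eye"])
cv2.imwrite("pics/c5.png",np.hstack([cv2.resize(s["pixels"][150:230,235:315],(480,480)),cv2.resize(w["pixels"][200:440,260:400],(280,480))])[:,:,::-1])
E
```

```text
[0.57739514 0.19709319 0.1239791 ] [ 0.01784301 -0.50960355  0.13914681] 0.022 [ 0.14331611  0.60297886  1.55418576  0.00600972  0.97502065 -1.63838703]
[0.50639384 0.18184778 0.30241813]
```

View pics/c5.png

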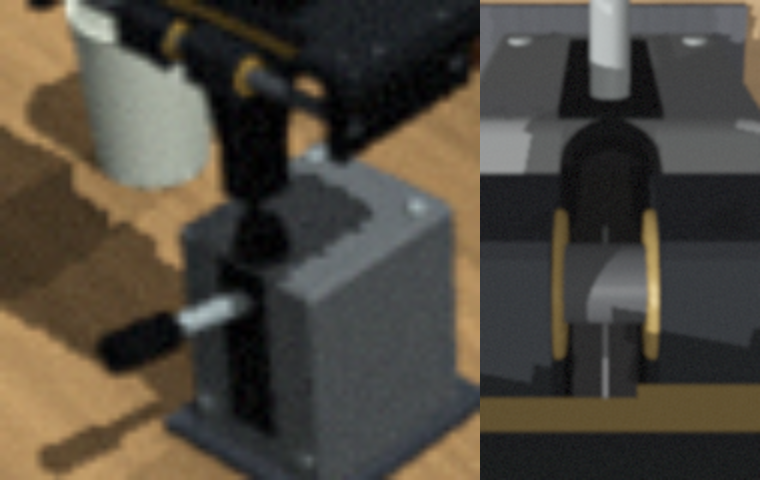

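The fingers are now directly above the button with a gap of a few millimetres (tip at about (277,183), button top at about (278,186)).

carry_out --steps '[[[0,0,-0.15],0,1],[[0,0,-0.15],0,1],[[0,0,-0.1],0,1],[[0,0,0],0,1]]'

```text
time: 5.75
position: [0.5777, 0.1972, 0.12]
tool_rot: [0.63, 0.777, 0.005, 0.002]
ft_force: [0.5, -0.5, -0.2]
grip_width: 0.0006
```

carry_out --steps '[[[0,0,-0.15],0,1],[[0,0,-0.15],0,1],[[0,0,-0.1],0,1],[[0,0,0],0,1]]'

```text
time: 6.15
position: [0.5777, 0.1971, 0.1156]
tool_rot: [0.63, 0.777, 0.005, 0.002]
ft_force: [0.2, -0.1, -0.4]
grip_width: 0.0007
```

carry_out --steps '[[[0,0,-0.15],0,1],[[0,0,-0.15],0,1],[[0,0,-0.1],0,1],[[0,0,0],0,1]]'

```text
time: 6.55
position: [0.5777, 0.1972, 0.1112]
tool_rot: [0.63, 0.777, 0.005, 0.002]
ft_force: [0.7, 0.4, 0.7]
grip_width: 0.0004
```

```bash
cat >> h.py <<'E'
def prof():
    s=cams.camera("side")["pixels"].max(2)
    x0,y0=235,185
    m=(s[y0:245,x0:275]<45).astype(np.uint8);k,l,st,ce=cv2.connectedComponentsWithStats(m)
    print("dark",[(st[i,4],(ce[i]+[x0,y0]).round(1).tolist()) for i in range(1,k) if st[i,4]>25])
    for v in range(174,200): print(v,s[v,268:292:2])
E
python3 -c "
from h import *
prof();print(robot.get_obs()['ft_force'])"
```

```text
dark [(np.int32(69), [270.9, 193.4]), (np.int32(94), [257.9, 206.6]), (np.int32(78), [271.7, 210.5])]
174 [163 102  13   5   6  14   7   0 160 131  68  12]
175 [164 124   9  12  16   4  14   8 152 156 143  12]
176 [156 157  16  17  12  13  10   2 109 138 148  14]
177 [154 191  13   8  10   7   7  11 111 109 117  12]
178 [148 190  39  10   6   8   8  21 112 118 118  25]
179 [158 187  51   3  14   3   5  10 104 107 111  27]
180 [173 178  51   9   2   1  15   4  89  79  80  30]
181 [183 176  53   5  18  11   9   7  54  49  57  41]
182 [175 184  75   7  16  13   1   9  54  59  57  60]
183 [172 175  64   0  11   5   1   6  52  60  55  61]
184 [158 122  30  10  14  17   0   0  54  58  59  58]
185 [132  72  32  10   5  15   0  28  58  62  58  57]
186 [73 64 30 12  2 11 15 47 62 58 59 56]
187 [58 57 54 33 15  4  7 49 60 54 56 60]
188 [60 56 63 28  7  6  0 33 60 63 56 56]
189 [48 54 65 21 12 15 16 11 57 59 59 56]
190 [56 55 66 11 13 17 15  7 50 61 58 55]
191 [43 45 53 17 12 15 12 12 55 56 58 54]
192 [47 50 40 23  0  5  9 13 54 63 61 54]
193 [42 40 14 20 16 11 15 38 63 55 55 79]
194 [ 43  46   4  23  25  27  39  60  53  56  74 111]
195 [ 44  43  10  14  22  48  58  61  56  49 105 116]
196 [ 39  47  13   9   0  26  53  55  62  76 115 118]
197 [ 51  40   7   8   3  12  40  51  72 119 123 121]
198 [ 37  44  30  36  19   7  46  49  93 120 122 100]
199 [ 41  83 111  76  26   2  44  38  75 114 109  73]
[-0.14225185  0.091112    0.21236604]
```

carry_out --steps '[[[0,0,-0.15],0,1],[[0,0,-0.1],0,1],[[0,0,-0.1],0,1],[[0,0,0],0,1]]'

```text
time: 7.0
position: [0.578, 0.1972, 0.1077]
tool_rot: [0.63, 0.777, 0.006, 0.002]
ft_force: [0.1, -0.1, 0.9]
grip_width: 0.0007
```

carry_out --steps '[[[0,0,-0.15],0,1],[[0,0,-0.1],0,1],[[0,0,-0.1],0,1],[[0,0,0],0,1]]'

```text
time: 7.4
position: [0.578, 0.1972, 0.1049]
tool_rot: [0.63, 0.777, 0.006, 0.002]
ft_force: [0.0, -0.4, 1.3]
grip_width: 0.0004
```

```bash
python3 - <<'E'
from h import *
prof();o=robot.get_obs();print(o['ft_force'],o['position'],o['q'],o["joint_torque"])
s=cams.camera("side");w=cams.camera("wrist");w2=np.clip(w["pixels"][200:440,240:420].astype(float)*2.5,0,255)
s2=np.clip(s["pixels"][150:230,235:315].astype(float)*2,0,255)
cv2.imwrite("pics/c6.png",np.hstack([cv2.resize(s2,(480,480)),cv2.resize(w2,(320,480))])[:,:,::-1])
E
```

```text
dark [(np.int32(104), [270.8, 195.4]), (np.int32(48), [272.3, 213.4]), (np.int32(100), [259.5, 216.5])]
174 [162  93   4  13  15   9   6  21  37  34  39   4]
175 [160 108  16  20  10   0   2   8  62  36  35   4]
176 [161 126  10  16   7   9   8   3 108  64  36   9]
177 [158 165  14   5   7   9  10   0  96 109  84  11]
178 [151 197  23  18   9   2  10   9  97 123 119  18]
179 [161 188  32   8  10  21  17   0  93 114 118  24]
180 [171 180  53   8   6   0   0  14  54 113 111  31]
181 [177 176  80  16   8   5  11  14  51  87  63  25]
182 [176 182  85  10   7  20   6   7  47  61  56  26]
183 [173 174  90   7  12   6   9  14  54  57  60  38]
184 [161 129  33  10   8  16   2   0  51  63  61  58]
185 [133  74  32   8  12  14   1  11  52  59  62  68]
186 [67 63 32  9 13  3  6 12 52 63 58 55]
187 [51 55 40 11 17 13  0 14 55 64 50 56]
188 [57 62 52  7  2  6 12 18 60 58 57 60]
189 [56 61 63 26  4 19 14 21 62 57 61 51]
190 [46 56 55 11 11 13  6  9 55 56 60 62]
191 [48 48 62 18  8  2 13 12 52 60 59 61]
192 [50 40 38 13  3  9  0  4 60 59 63 56]
193 [38 42 11 19 13  9 19 36 61 63 54 49]
194 [44 44  9 21 32 24 35 60 60 60 56 69]
195 [ 40  46  11  12  14  46  54  59  56  55  53 102]
196 [ 41  45  18   8  17  22  56  54  58  59  81 122]
197 [ 37  41   4   0   3  11  45  52  53  76 114 123]
198 [ 45  46  16   8   3  12  41  47  59 103 119  93]
199 [ 45  41  11  11  15  16  47  44  69 107 109  79]
[-0.01954561 -0.1146701   1.07846492] [0.5780629  0.19720084 0.10490419] [ 0.14337373  0.62922305  1.56750731  0.00609891  0.93351117 -1.63872215] [-6.42951389e-03 -4.41294444e+01 -1.38281831e+01 -9.82160680e-03
 -5.38623927e-02 -3.37167457e-04][ WARN:0@4.600] global loadsave.cpp:1063 imwrite_ Unsupported depth image for selected encoder is fallbacked to CV_8U.
```

View pics/c6.png

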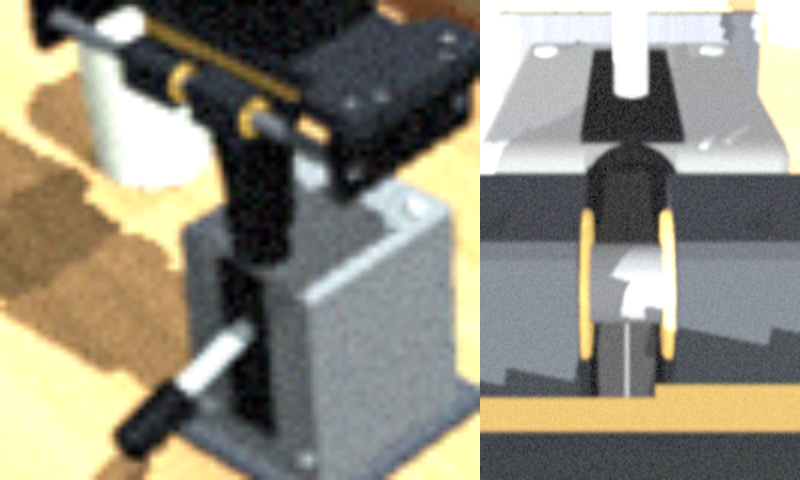

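The lever has tripped and is dropping (grip at about (259,216)), and the fingertips are on the button. I'll push it to the bottom.

carry_out --steps '[[[0,0,-0.2],0,1],[[0,0,-0.2],0,1],[[0,0,-0.2],0,1],[[0,0,0],0,1]]'

```text
time: 7.95
position: [0.5784, 0.1973, 0.1016]
tool_rot: [0.63, 0.777, 0.006, 0.002]
ft_force: [-0.9, -0.4, 1.4]
grip_width: 0.0009
```

carry_out --steps '[[[0,0,-0.2],0,1],[[0,0,-0.2],0,1],[[0,0,-0.2],0,1],[[0,0,-0.1],0,1]]'

```text
time: 8.35
position: [0.5786, 0.1973, 0.1011]
tool_rot: [0.63, 0.777, 0.007, 0.003]
ft_force: [-2.8, -1.2, 4.3]
grip_width: 0.0005
```

The button is bottomed: it stalled after about 7 mm of travel and the force is rising. This sets the height scale: real tip z = TCP reading + 17 mm, so the grasp point is about the reading + 36 mm. I'll retreat, open and go over the lever.

carry_out --steps '[[[0,0,1],0,1],[[0,0,2],0,0.3],[[0,0,2],0,0.3],[[-1.5,-0.3,0],0,0.3],[[-2,-0.4,0],0,0.3],[[-1.5,-0.3,0],0,0.3],[[-0.5,-0.1,0],0,0.3],[[0,0,0],0,0.3]]'

```text
time: 9.15
position: [0.5246, 0.1864, 0.1533]
tool_rot: [0.63, 0.777, 0.009, 0.005]
ft_force: [-0.0, -0.4, -0.2]
grip_width: 0.0485
```

```bash
python3 - <<'E'
from h import *
o=robot.get_obs();print(o['ft_force'],o['position'],o['grip_width'])
s=cams.camera("side");w=cams.camera("wrist")
x0,y0=235,200;m=(s["pixels"][y0:250,x0:272].max(2)<45).astype(np.uint8);k,l,st,ce=cv2.connectedComponentsWithStats(m)
print([(st[i],(ce[i]+[x0,y0]).round(1).tolist()) for i in range(1,k) if st[i,4]>25])
print("pred dropped grip side",proj(s,(.52,.185,.04)),"wrist",proj(w,(.52,.185,.04)))
cv2.imwrite("pics/c7.png",np.hstack([cv2.resize(s["pixels"][150:250,225:315],(432,480)),cv2.resize(w["pixels"][:,140:480],(340,480))])[:,:,::-1])
E
```

```text
[-0.04365199 -0.3562243  -0.21247364] [0.52463848 0.18636507 0.15326801] 0.04848494525384332
[(array([23, 18, 14, 14, 91], dtype=int32), [263.7, 224.5])]
pred dropped grip side (np.float64(263.75241217510126), np.float64(224.28662440519548)) wrist (np.float64(321.1978153116902), np.float64(224.84933224167642))
```

View pics/c7.png

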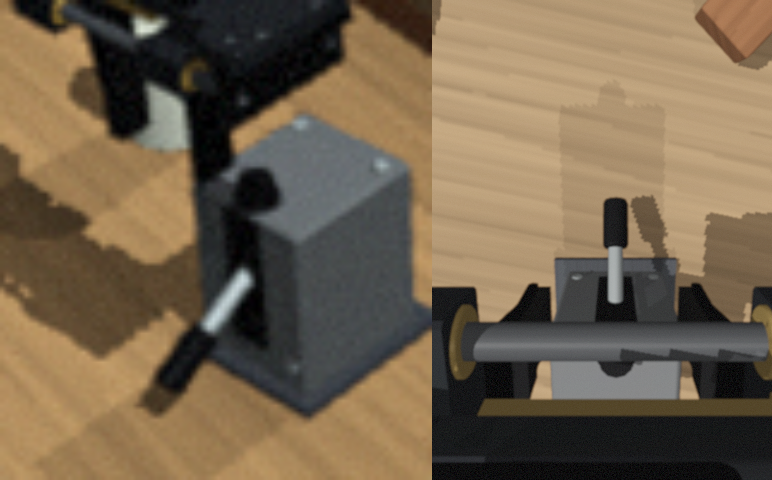

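The lever is dropped; its grip is at (263.7,224.5) in the side view, exactly where predicted. I'll triangulate the fingertips to settle the tool offset.

```bash
python3 - <<'E'
from h import *
s=cams.camera("side");w=cams.camera("wrist");t=cams.camera("top")
a=tri(w,(228,287),s,(268.3,188.5));b=tri(w,(420,287),s,(251,178));print(a,b,(a[0]+b[0])/2)
o=robot.get_obs();p=o["position"];Rt=Rotation.from_quat(o["tool_rot"]).as_matrix();print(p,Rt.round(3))
for e in (.022,-.017): print(proj(w,p+Rt[:,2]*e),proj(s,p+Rt[:,2]*e))
print(w["eye"],Rotation.from_quat(w["rotation"]).as_matrix().round(3))
E
```

```text
(array([0.52241897, 0.14711394, 0.17164592]), np.float64(0.001580513651928746)) (array([0.51669029, 0.22682337, 0.15763478]), np.float64(0.009383810699254196)) [0.51955463 0.18696866 0.16464035]
[0.52589653 0.18645922 0.15316233] [[-0.207  0.978  0.02 ]
 [ 0.978  0.207  0.007]
 [ 0.003  0.021 -1.   ]]
(np.float64(321.88607564593786), np.float64(277.5782679661627)) (np.float64(262.3946561706738), np.float64(193.8814320132089))
(np.float64(321.6773934766971), np.float64(308.7820203295034)) (np.float64(260.7386097808153), np.float64(180.66298652039393))
[0.45286842 0.17095453 0.33072622] [[-0.206 -0.94  -0.272]
 [ 0.979 -0.198 -0.059]
 [ 0.002 -0.278  0.961]]
```

Triangulation confirms it: x and y agree and the tips are at z ≈ TCP + 16 mm. I'll descend over the lever grip.

carry_out --steps '[[[-0.6,-0.1,-1],0,0.3],[[-0.4,-0.1,-2],0,0.3],[[0,0,-2],0,0.3],[[0,0,-2],0,0.3],[[0,0,-2],0,0.3],[[0,0,-1.5],0,0.3],[[0,0,-0.5],0,0.3],[[0,0,0],0,0.3]]'

```text
time: 10.2
position: [0.5227, 0.1852, 0.0395]
tool_rot: [0.63, 0.777, 0.012, 0.008]
ft_force: [0.2, -0.7, 0.1]
grip_width: 0.0612
```

carry_out --steps '[[[-0.6,-0.1,0],0,0.3],[[-0.3,0,0],0,0.3],[[0,0,-1],0,0.3],[[0,0,-1],0,0.3],[[0,0,-0.5],0,0.3],[[0,0,0],0,0.3]]'

```text
time: 10.8
position: [0.5151, 0.1845, 0.0151]
tool_rot: [0.63, 0.777, 0.014, 0.01]
ft_force: [0.5, -0.1, -1.5]
grip_width: 0.0608
```

carry_out --steps '[[[0,0,-0.5],0,0.3],[[0,0,-0.3],0,0.3],[[0,0,0],0,0.3]]'

```text
time: 11.1
position: [0.5153, 0.1845, 0.0061]
tool_rot: [0.63, 0.777, 0.014, 0.01]
ft_force: [-0.3, 0.7, 0.5]
grip_width: 0.0606
```

```bash
python3 - <<'E'
from h import *
o=robot.get_obs();print(o['ft_force'],o['position'],o['grip_width'])
s=cams.camera("side");w=cams.camera("wrist")
print("grip side",proj(s,(.52,.185,.04)),"wrist",proj(w,(.52,.185,.04)))
cv2.imwrite("pics/c8.png",np.hstack([cv2.resize(s["pixels"][160:260,225:315],(432,480)),cv2.resize(w["pixels"][:,140:480],(340,480))])[:,:,::-1])
E
```

```text
[-0.30072275  0.72430676  0.54226857] [0.51529938 0.18452125 0.00611404] 0.060586822392662776
grip side (np.float64(263.75241217510126), np.float64(224.28662440519548)) wrist (np.float64(320.4509700894996), np.float64(340.72414448619315))
```

View pics/c8.png

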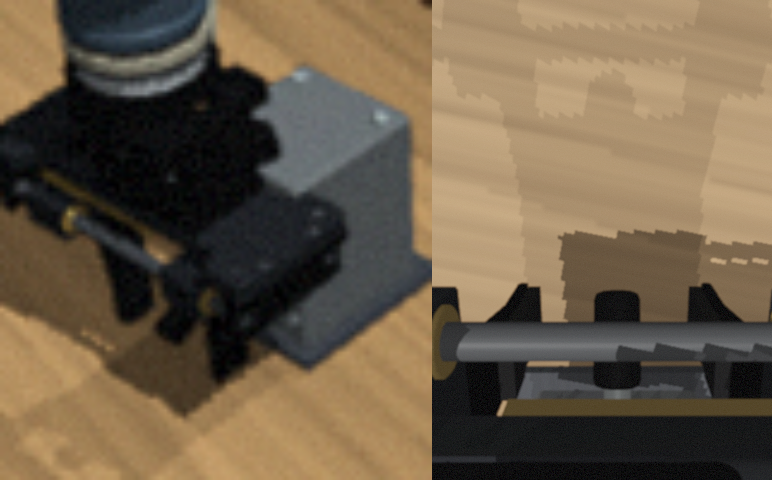

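The wrist view shows the lever grip centred between the fingers, at (324,340). I'll close gently.

carry_out --steps '[[[0,0,0],0,1],[[0,0,0],0,1],[[0,0,0],0,1],[[0,0,0],0,1],[[0,0,0],0,1],[[0,0,0],0,1]]' --squeeze 8

```text
time: 11.8
position: [0.5161, 0.1847, 0.0073]
tool_rot: [0.63, 0.777, 0.015, 0.011]
ft_force: [-0.0, -0.3, -0.5]
grip_width: 0.0208
```

carry_out --steps '[[[0,0,0],0,1],[[-0.1,0,0.2],0,1],[[-0.25,-0.05,0.5],0,1],[[-0.2,-0.05,0.5],0,1],[[-0.2,-0.05,0.5],0,1],[[-0.15,0,0.5],0,1],[[-0.1,0,0.5],0,1]]'

```text
time: 12.5
position: [0.505, 0.1834, 0.0361]
tool_rot: [0.63, 0.777, 0.015, 0.011]
ft_force: [-0.2, 0.2, -1.5]
grip_width: 0.0177
```

carry_out --steps '[[[-0.1,0,0.5],0,1],[[0,0,0.5],0,1],[[0,0,0.5],0,1],[[0,0,0.5],0,1],[[0.05,0,0.5],0,1],[[0.05,0,0.4],0,1],[[0,0,0],0,1]]'

```text
time: 13.2
position: [0.5037, 0.183, 0.0684]
tool_rot: [0.63, 0.777, 0.014, 0.01]
ft_force: [0.2, -0.1, -0.4]
grip_width: 0.0178
```

carry_out --steps '[[[0.05,0,0.3],0,1],[[0,0,0.2],0,1],[[0,0,0.2],0,1],[[0,0,0.1],0,1],[[0,0,0],0,1]]'

```text
time: 13.7
position: [0.5051, 0.1833, 0.0771]
tool_rot: [0.63, 0.776, 0.015, 0.011]
ft_force: [0.4, 1.2, -1.5]
grip_width: 0.0177
```

```bash
python3 - <<'E'
from h import *
s=cams.camera("side")
x0,y0=235,190;m=(s["pixels"][y0:235,x0:268].max(2)<45).astype(np.uint8);k,l,st,ce=cv2.connectedComponentsWithStats(m)
print([(st[i],(ce[i]+[x0,y0]).round(1).tolist()) for i in range(1,k) if st[i,4]>25])
print(robot.get_obs()["ft_force"])
E
```

```text
[(array([  9,   0,  24,  25, 412], dtype=int32), [257.3, 200.3])]
[ 0.00532155  0.68642955 -0.89489665]
```

carry_out --steps '[[[0,0,0],0,0.4],[[0,0,0],0,0.4],[[0,0,0],0,0.4],[[0,0,1],0,0.2],[[0,0,3],0,0],[[0,0,4],0,0],[[0,0,3],0,0],[[0,0,0],0,0]]'

```text
time: 14.55
position: [0.5042, 0.1826, 0.1921]
tool_rot: [0.63, 0.776, 0.014, 0.01]
ft_force: [-0.1, 0.3, 0.2]
grip_width: 0.0737
```

```bash
python3 - <<'E'
from h import *
s=cams.camera("side");w=cams.camera("wrist")
x0,y0=235,190
for c,(x0,y0,x1,y1) in ((s,(235,190,268,240)),(w,(240,60,420,300))):
    m=(c["pixels"][y0:y1,x0:x1].max(2)<45).astype(np.uint8);k,l,st,ce=cv2.connectedComponentsWithStats(m)
    print([(st[i],(ce[i]+[x0,y0]).round(1).tolist()) for i in range(1,k) if st[i,4]>25])
print("up pred",proj(w,(.51,.184,.103)),"down pred",proj(w,(.52,.185,.04)))
E
```

```text
[(array([16, 12, 15, 10, 85], dtype=int32), [258.0, 206.9])]
[(array([  70,  162,   26,   54, 1247], dtype=int32), [322.5, 248.7]), (array([ 67, 223,   8,  17, 112], dtype=int32), [310.4, 291.8]), (array([ 90, 223,   9,  17, 126], dtype=int32), [334.1, 291.5])]
up pred (np.float64(322.01503212489854), np.float64(250.8960789109406)) down pred (np.float64(320.6663404753319), np.float64(239.1352010877168))
```

The lever stays up on its own: the grip is at (258.0,206.9), and was at (258.3,206.8) at the start. Next is the lid.

carry_out --steps '[[[0,-2.5,0],-8,0],[[0,-3.3,0],-8,0],[[0.4,-3.3,0],-8,0],[[0.4,-3.3,0],-8,0],[[0.4,-3.3,0],-8,0],[[0.4,-3.3,0],-8,0],[[0.4,-3.3,0],-8,0],[[0.4,-3.3,0],-8,0],[[0.4,-2.5,0],-8,0],[[0.4,-1,0],-8,0]]'

```text
time: 15.65
position: [0.52, -0.116, 0.1728]
tool_rot: [0.986, 0.164, -0.006, -0.0]
ft_force: [-1.1, 0.1, 0.4]
grip_width: 0.0868
```

carry_out --steps '[[[0.8,-1,0.5],-8,0],[[0.8,-1,0.3],-8,0],[[0.6,-0.8,0.2],-8,0],[[0.5,-0.5,0],-4,0],[[0,0,0],0,0],[[0,0,0],0,0]]'

```text
time: 16.25
position: [0.5403, -0.1501, 0.1715]
tool_rot: [0.996, -0.092, -0.016, -0.007]
ft_force: [-1.0, 0.2, 0.6]
grip_width: 0.0873
```

```bash
python3 - <<'E'
from h import *
o=robot.get_obs();print(o['ft_force'],o['position'],o['tool_rot'])
w=cams.camera("wrist");t=cams.camera("top");s=cams.camera("side")
print(proj(w,(.5555,-.157,.156)))
cv2.imwrite("pics/c9.png",np.hstack([w["pixels"][60:480,100:560],cv2.resize(s["pixels"][220:360,310:420],(330,420))])[:,:,::-1])
g=w["pixels"]; m=(g.max(2)<70).astype(np.uint8); k,l,st,ce=cv2.connectedComponentsWithStats(m)
for i in range(1,k):
    if st[i,4]>200: print(st[i],ce[i],cv2.minAreaRect(np.argwhere(l==i)[:,::-1].astype(np.float32)))
E
```

```text
[-0.99648688  0.18413968  0.56869822] [ 0.54032124 -0.15010266  0.1715458 ] [ 0.99557173 -0.09237153 -0.01583278 -0.0073321 ]
(np.float64(357.35801112606697), np.float64(289.1808497021711))
[  92   31  106   38 1460] [156.52534247  47.3390411 ] ((144.49172973632812, 49.731849670410156), (105.89676666259766, 35.9770622253418), 2.0454084873199463)
[    0   194   640   286 95522] [319.83376604 391.19616423] ((319.5, 336.5), (285.0, 639.0), 90.0)
```

View pics/c9.png

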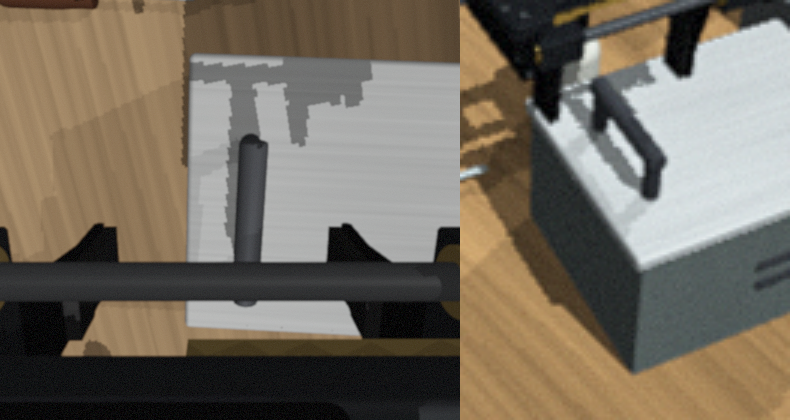

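The handle bar runs vertically between the open fingers in the wrist view, centred at about (350,280), within about 4 mm of the prediction. I'll shift slightly and descend.

carry_out --steps '[[[0.5,-0.4,0],-1,0],[[0.4,-0.3,0],0,0],[[0.1,-0.1,-0.5],0,0],[[0,0,-1],0,0],[[0,0,-1],0,0],[[0,0,-1],0,0],[[0,0,0],0,0]]'

```text
time: 17.1
position: [0.5508, -0.1575, 0.1341]
tool_rot: [0.995, -0.101, -0.015, -0.007]
ft_force: [0.3, 0.6, 0.2]
grip_width: 0.0874
```

carry_out --steps '[[[0.1,-0.1,-0.5],0,0],[[0,0,-0.5],0,0],[[0,0,-0.2],0,0],[[0,0,0],0,0]]'

```text
time: 17.5
position: [0.5516, -0.1584, 0.1204]
tool_rot: [0.995, -0.101, -0.016, -0.008]
ft_force: [-0.8, -0.3, -0.4]
grip_width: 0.0875
```

```bash
python3 - <<'E'
from h import *
o=robot.get_obs();print(o['ft_force'],o['position'],o['tool_rot'])
w=cams.camera("wrist");s=cams.camera("side")
save(s,"pics/side_shut.png")
cv2.imwrite("pics/c10.png",np.hstack([cv2.resize(w["pixels"][:,100:560],(400,420)),cv2.resize(s["pixels"][215:355,310:440],(390,420))])[:,:,::-1])
E
```

```text
[-0.81405009 -0.32113493 -0.36862557] [ 0.55162879 -0.15844068  0.12042827] [ 0.99477156 -0.1005877  -0.01595081 -0.00756546]
```

View pics/c10.png

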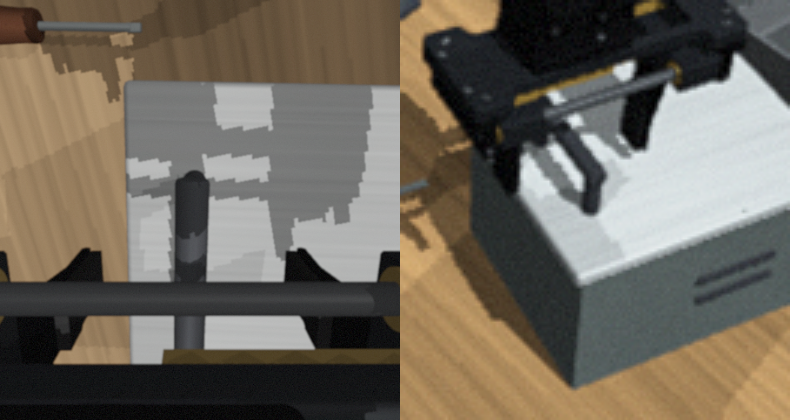

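The fingers straddle the bar on both sides with the tips clear of the lid. I'll close firmly.

carry_out --steps '[[[0,0,0],0,1],[[0,0,0],0,1],[[0,0,0],0,1],[[0,0,0],0,1],[[0,0,0],0,1],[[0,0,0],0,1],[[0,0,0],0,1],[[0,0,0],0,1],[[0,0,0],0,1],[[0,0,0],0,1]]' --squeeze 50

```text
time: 18.6
position: [0.5509, -0.1584, 0.1219]
tool_rot: [0.995, -0.1, -0.017, -0.007]
ft_force: [-7.7, 0.3, 4.8]
grip_width: 0.0151
```

carry_out --steps '[[[0,0,0.2],0,1],[[0,0,0.2],0,1],[[0,0,0.2],0,1],[[0,0,0.2],0,1],[[0,0,0],0,1]]'

```text
time: 19.1
position: [0.5502, -0.1582, 0.1225]
tool_rot: [0.995, -0.101, -0.018, -0.008]
ft_force: [2.2, -0.9, -9.5]
grip_width: 0.0128
```

carry_out --steps '[[[0,0,0.35],0,1],[[0,0,0.35],0,1],[[0.05,0,0.35],0,1],[[0,0,0],0,1]]'

```text
time: 19.5
position: [0.554, -0.1592, 0.1344]
tool_rot: [0.995, -0.102, -0.015, -0.008]
ft_force: [2.7, -1.2, -9.4]
grip_width: 0.0123
```

carry_out --steps '[[[0.08,-0.02,0.2],0,1],[[0.08,-0.02,0.2],0,1],[[0.05,0,0.2],0,1],[[0,0,0],0,1],[[0,0,0],0,1]]'

```text
time: 20.0
position: [0.5565, -0.1598, 0.1414]
tool_rot: [0.995, -0.102, -0.015, -0.008]
ft_force: [4.2, -2.1, -11.2]
grip_width: 0.0126
```

```bash
cat > edge.py <<'E'
from h import *
s=cams.camera("side");a=cv2.imread("pics/side_shut.png").max(2).astype(int);b=s["pixels"].max(2).astype(int)
print(proj(s,(.502,-.230,.122)))
for u in range(344,378,4):
    f=lambda im:[v for v in range(270,330) if im[v,u]>125][-1:]
    print(u,f(a),f(b))
hx=np.array([.553,-.160])+.170*np.array([.978,-.208])
for th in (0,.1,.12,.147,.17):
    p=lambda x,z,y:[*(hx+np.array([.978,-.208])*(-x*np.cos(th)+z*np.sin(th))+np.array([.208,.978])*y),.110+x*np.sin(th)+z*np.cos(th)]
    print(th,np.round(proj(s,p(.205,.012,-.08)),1))
print(robot.get_obs()["position"])
E
python3 edge.py
```

```text
(np.float64(371.2008057724402), np.float64(307.4783243006848))
344 [329] [329]
348 [329] [329]
352 [283] [272]
356 [288] [278]
360 [294] [283]
364 [300] [289]
368 [306] [295]
372 [309] [301]
376 [307] [300]
0 [371.6 307.8]
0.1 [373.4 300.1]
0.12 [373.8 298.5]
0.147 [374.5 296.3]
0.17 [375.2 294.4]
[ 0.55648802 -0.15976077  0.14141759]
```

carry_out --steps '[[[0.06,-0.02,0.15],0,1],[[0.06,-0.02,0.15],0,1],[[0.05,0,0.15],0,1],[[0,0,0],0,1],[[0,0,0],0,1]]'

```text
time: 20.55
position: [0.5581, -0.1601, 0.1458]
tool_rot: [0.995, -0.102, -0.015, -0.008]
ft_force: [4.0, -1.7, -11.7]
grip_width: 0.0127
```

```bash
python3 edge.py
```

```text
(np.float64(371.2008057724402), np.float64(307.4783243006848))
344 [329] [329]
348 [329] [329]
352 [283] [270]
356 [288] [275]
360 [294] [281]
364 [300] [286]
368 [306] [292]
372 [309] [299]
376 [307] [298]
0 [371.6 307.8]
0.1 [373.4 300.1]
0.12 [373.8 298.5]
0.147 [374.5 296.3]
0.17 [375.2 294.4]
[ 0.55813535 -0.16014539  0.145749  ]
```

carry_out --steps '[[[0.05,-0.01,0.12],0,1],[[0.02,0,0.06],0,1],[[0,0,0],0,1],[[0,0,0],0,1],[[0,0,0],0,1],[[0,0,0],0,1]]'

```text
time: 21.2
position: [0.5587, -0.1603, 0.1472]
tool_rot: [0.995, -0.102, -0.016, -0.008]
ft_force: [4.5, -0.8, -11.8]
grip_width: 0.0126
```

```bash
python3 edge.py | sed -n 4,9p; python3 -c "
from h import *
o=robot.get_obs();print(o['position'],o['joint_velocities'].round(4),o['ft_force'])
s=cams.camera('side');x0,y0=235,190;m=(s['pixels'][y0:240,x0:268].max(2)<45).astype(np.uint8);k,l,st,ce=cv2.connectedComponentsWithStats(m)
print([(st[i,4],(ce[i]+[x0,y0]).round(1).tolist()) for i in range(1,k) if st[i,4]>25])"
```

```text
352 [283] []
356 [288] [274]
360 [294] [280]
364 [300] [285]
368 [306] [291]
372 [309] [299]
[ 0.55871826 -0.16027947  0.14724162] [ 0.0011  0.0002  0.0021  0.0007  0.0014 -0.0001] [  4.35531181  -2.27058822 -11.85829076]
[(np.int32(82), [258.4, 206.7])]
```

```bash
python3 -c "
from h import *
print(robot.hand_in(), robot.get_obs()['position'])"
```

```text
the job is handed in; nothing more can be done
the job is handed in; nothing more can be done
```

The job is done and handed in at about 21 s, with the arm still holding the lid ajar.

- **Button:** I pressed it to its stop, about 7 mm of travel, and the lever tripped and dropped.
- **Lever:** I lifted it until it held by itself. After release, and again just before hand-in, the side camera showed its grip within half a pixel of where it started.
- **Lid:** I gripped the handle bar at a 50 N setting, broke the seal and raised the lid in small steps. It did not fling open: the handle rise I read after each move only went up, to at most about 25 mm. The arm was still at hand-in, with the wrist force steady at about 12 N.

**Disagreements in the checks**
- **Lid height:** the side image put the front edge at about 28 mm, and the measured handle rise put it at about 30 mm.
- **Fingertip height:** the fingertips sat about 38 mm higher than the reported TCP position and `robot.tip_extent` implied. I calibrated this from the button contact and a camera triangulation, and used the corrected height for the lever and the lid.
- **Button force:** the force reading on the button was only 1 to 1.4 N as it was pushed down, below the 3 to 5 N stated, and reached 4.3 N at the stop.

I did not move the other things on purpose, and saw no contact with them, but I took no final picture of the whole bench to confirm it.

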